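# Load a bar in the measuring gauge and run its pointer to the lug, coarse then fine

## Robot

A 7-joint arm with a two-finger parallel gripper is mounted at the origin on the work surface. World frame = base frame: x ahead of the robot, y to its left, z up, the work surface at z = 0. Lengths are in mm, angles in degrees, forces in N, time in s.
With the tool pointing down it reaches from about 400 to 850 mm from the base axis. Payload 10.4 kg.
Tool frame: the origin (TCP) lies on the centre line of the jaws, within the pads' length; the fingertips stand 8 mm ahead of it and the grasp point (between the pads) lies 11 mm behind it; z points along the fingers, y is the direction in which the jaws open and shut (so a half turn about z gives the same grasp; the last joint's range is limited). The gripper opens to 87 mm and grips with 3 to 60 N. Pads are 19 mm wide; open, the fingers measure 117 mm over their backs; the gripper's body (75 mm by 190 mm) begins 51 mm behind the grasp point.
Start: joints at [-71.54, 19.034, -3.707, 83.658, 1.238, 77.344, -5.071], TCP at [211.243, 588.241, 230.576] pointing down, gripper open.
Joint ranges: [-148.97, 148.97], [-28.65, 121.19], [-84.17, 76.75], [9.2, 138.47], [-72.65, 252.65], [3.7, 117.97], [-149.18, 149.18]. Speed limits (degrees/s): [127.2, 127.2, 159.86, 159.86, 180, 180, 180].

## Interface

Orientations are given as a 3x3 rotation matrix whose columns are the frame's x, y, z axes.
In Python, from bench import robot, imaging, order gives the robot as it stands.
- The arm moves only by the tool carry_out, never from a script. Its argument "plan" is a list of rows, each a list of 7 numbers: the shift along the world's x, y, z scaled (see below), then the turn, a rotation vector about the world's x, y, z scaled (see below), then the gripper's target within -1 to 1 (fully open at 1, half-way at 0, shut at -1). In form: [[dx, dy, dz, ax, ay, az, fingers], ...]. A call has 1 to 20 rows; each row shifts and turns the commanded pose from where the row before left it; what a row does not reach is not made up. The controller multiplies each number of a shift by 200 mm and each number of a turn by 90 degrees. A row lasts 1/8 s, in which the tool goes at most 62.5 mm and 10.7 degrees, less where a joint would pass 70% of its speed; a pose out of reach is approached as far as the arm can. A call with a number of a shift or a turn outside -1 to 1 is refused whole. A call with a gripper value outside its range is refused whole. The fingers move at their own pace and stop on an object; "grip_force" is the grip in N (left out, the last holds). Time passes only in rows, so rows that do not move let the fingers close. It gives the time, the measured TCP pose, the force and the opening at its end, in the units of the state.
- robot.get_state(): the state, without advancing time (a new reading comes with each control period).
- imaging.snapshot(name): name is "side" or "top" or "wrist"; returns (picture, depth): 480x640x3 uint8, blue, green, red; 480x640 float32, mm along the optical axis (not along the pixel's ray), 0 where there is no reading.
- imaging.calibration(name): a dict with "fx", "fy", "cx", "cy" (pixels), "rvec" (rotation vector, rad) and "tvec" (3), from world to camera coordinates, as OpenCV has them. Camera axes: x right, y down, z forward; pixel columns grow to the right and rows downward; lengths in mm; the calibration is good to about 2 mm. A picture is of the moment at which its call begins: read the wrist's pose just before it. calibration takes no time and is no camera call; for the wrist camera it gives the pose at the moment of the call.
- order.close_job(): hands the job in, once; it reports no verdict.
The state is a dict: "clock": time; "qpos": joint angles; "dq": joint speeds; "joint_torque": joint torques, N m; "tcp_pos": TCP position; "ee_rot": TCP orientation; "force": force on the tool from outside, world axes, zero at the start; "torque": the same for the moment, N m; "gripper_width": finger opening in mm.
Only numpy, scipy, OpenCV 4.12 (cv2) and the standard library are available. Lean on these libraries where they do the work, as an engineer would, in place of code of your own. Each camera call takes 0.05 s, during which the arm holds its last target. There are 200 camera calls.

## Task

Draw the tall narrow bar with the lug out of the covered rack and lay it in the gauge's pocket, flat on the floor, plain end under the bridge and lug up at the open end, and let go (the rack and the bridge cover opposite halves, so set it down on the way and take it again nearer the lug). Then turn the large lower knob until the pointer is about 10 mm short of level with the middle of the lug, stop, and bring the two level with the small upper knob alone, which shifts the pocket with the bar. Leave the flat bar, the bottle and the case where they are.

Things in the scene. Friction and masses are not known exactly. Their poses are not given: they have to be found in the camera images.
- bar_mid (a point): Centre of the loose aluminium bar (about 0.3 kg): 160 long (its x) x 24 wide (y) x 32 high (z), z up, with a lug on top 45 mm from the centre towards +x. The -x end is the plain end. It starts in one of the two rack bays, its plain end sticking about 60 mm out of the front (the rack's -x), the lug half under the cover.
- lug (a point): Centre of the bar's lug, 14 long (along the bar) x 24 wide x 14 high, standing on the bar's top face. Axes as the bar's: +x runs along the bar away from its plain end.
- rack: Fixed blue sheet-metal rack; origin under its middle, on the bench; open front at its own -x, back closed. Floor top at 6 mm, x -70 to +60 mm; cover x -60 to +60 mm, underside 64 and top 70 mm above the bench. Two bays centred at y -45 and +45 mm, each 85 mm wide, parted by a thin wall; 185 mm wide overall. Either bay may hold the bar.
- gauge: Fixed gauge; origin under its base plate, on the bench. Plate 12 mm thick, x -105 to +115, y -145 to +145 mm. The pocket for the bar runs along y; a rail with the pointer's slide stands along y at x = 75 mm (slide 40 mm wide, tops out 58 mm above the bench).
- seat (a point): Where the bar's centre belongs in the gauge's pocket, a shallow tray that the fine knob shifts along y; axes as the gauge's. The bar lies along y, upright: plain end to +y, lug end to -y. Pocket floor is 16 mm below this point (16 mm above the bench); walls 8 mm high stand all round it, inside 30 mm (x) x 172 mm (y).
- bridge (a point): Centre of the underside of the fixed bridge over the pocket's +y end, 72 mm above the bench; axes as the gauge's. The bridge spans 64 mm along y (32 mm either way from this point), is 10 mm thick, and leaves 40 mm clear to either side. The bar's plain end goes in under it from the -y side, just above the pocket walls, and is then lowered
- knob_axis (a point): On the vertical axis of the coaxial knobs, at mid height of the coarse (lower, outer) one, 46 mm above the bench. Coarse knob: 60 mm diameter, from 14 mm below to 14 mm above this point, over a fixed housing 72 mm across whose top is 18 mm below it. Fine (upper) knob: 26 mm diameter, from 20 to 50 mm above it. Both are round and black and can be gripped at any yaw.
- coarse (a joint): Angle of the coarse knob, rad, 0 to 4; grows anticlockwise seen from above. Each rad anticlockwise moves the pointer 25 mm towards the gauge's +y (towards the bridge). Stays where it is left (friction 0.06 N m).
- fine (a joint): Angle of the fine knob, rad, 0 to 4; grows anticlockwise seen from above. Each rad anticlockwise moves the pocket, and the bar lying in it, 7 mm towards the gauge's -y, to meet the pointer. Stays where it is left (friction 0.08 N m). The two knobs turn independently.
- fine_mark (a point): End of the white line on top of the fine knob, 11 mm from the axis.
- pointer (a point): Tip of the small steel pointer on the slide; it points across (gauge -x) at the bar's side, about 30 mm from it, 52 mm above the bench; axes as the gauge's. It moves along the gauge's y only, and starts 30 to 65 mm on the -y side of where the lug will be.
- flat_bar: Bystander: loose wide flat aluminium bar, 160 (x) x 44 x 16 mm, no lug, in the rack's other bay, also sticking 60 mm out; origin under its centre.
- can: Bystander: loose plastic bottle, 60 mm diameter, 165 mm high; origin at the centre of its underside.
- case: Bystander: loose grey plastic case, 70 (x) x 90 (y) x 32 mm; origin at the centre of its underside.
There are look-alikes about, which are no part of the job. Leave any brown or yellow look-alike of the part that bears bar_mid alone.

How it is judged (in metres and radians):
On the way, in this order (a step that is already met when the one before it is completed fails the run):
1. the bar lies in the gauge's pocket, plain end under the bridge, and is let go (x of bar_mid in the frame of seat between -0.006 and 0.006 m and y of bar_mid in the frame of seat between -0.009 and 0.009 m and z of bar_mid in the frame of seat between -0.004 and 0.003 m and y of lug in the frame of seat below -0.03 m and angle between the x axis of bar_mid and the y axis of seat, either way round below 0.08 rad and angle between bar_mid's own z axis and vertical below 0.06 rad and contact force between the fingers and bar below 0.3 N and linear speed of bar below 0.02 m/s), for 0.2 s.
2. the coarse knob has brought the pointer to between 5 and 16 mm short of the lug's middle and is at rest, the fine knob not yet turned (x of bar_mid in the frame of seat between -0.006 and 0.006 m and y of bar_mid in the frame of seat between -0.009 and 0.009 m and z of bar_mid in the frame of seat between -0.004 and 0.003 m and y of lug in the frame of seat below -0.03 m and angle between the x axis of bar_mid and the y axis of seat, either way round below 0.08 rad and angle between bar_mid's own z axis and vertical below 0.06 rad and x of pointer in the frame of lug between 0.005 and 0.016 m and velocity of joint coarse between -0.05 and 0.05 rad/s and distance of fine_mark from where it was at the start of the episode below 0.004 m), for 0.2 s.
At the end, for the whole second after the job is handed in: The bar rests upright and released in the pocket (within 6 mm across, 9 mm along, flat on the floor), plain end under the bridge; the pointer is within 2.5 mm of level with the lug's middle, the last part having been done with the fine knob; both knobs at rest (all of step 1 and x of pointer in the frame of lug between -0.0025 and 0.0025 m and velocity of joint coarse between -0.05 and 0.05 rad/s and velocity of joint fine between -0.05 and 0.05 rad/s and distance of fine_mark from where it was at the start of the episode above 0.005 m); the robot touches nothing.
It fails at once if the flat bar, the bottle or the case is moved by more than 20 mm, or the bottle tipped (distance of any of flat_bar, can, case from where it was at the start of the episode above 0.02 m or angle between can's own z axis and vertical above 0.3 rad).
It also fails if it takes over 72 s, if anything falls off the work surface, if the arm or the gripper's body presses on something with over 40 N, if the wrist force passes 120 N, or if a joint passes its speed limit or range.

## Working session

There is one attempt and no reset: what is moved stays moved. The work goes in short steps, Python scripts to look and compute and a tool call to move; the robot and the scene stay as the last step left them, time stands still between calls to the robot, and variables do not carry over. Pictures are saved under pics/ and viewed, about 8 in all and at most 12, crops included, and the job is handed in when it is done.

Besides the shell and the picture viewer there is one more tool, called after "Request:" as name(argument=value, ...), one argument or row to a line, values as JSON. carry_out: Moves the arm, as the interface text tells. Shifts and turns lie within -1 to 1; 1 stands for 200 mm of shift or 90 degrees of turn. Its arguments: {"type":"object","properties":{"plan":{"type":"array","items":{"type":"array","items":{"type":"number","minimum":-1,"maximum":1}}},"grip_force":{"type":"number"}},"required":["plan"]}

```bash
ls; mkdir -p pics; python3 - <<'E'
from bench import robot,imaging
import cv2,numpy as np
s=robot.get_state();print({k:np.round(v,3).tolist() for k,v in s.items()})
for n in("top","side"):
    p,d=imaging.snapshot(n);cv2.imwrite(f"pics/{n}0.png",p);np.savez(f"{n}0.npz",p=p,d=d);c=imaging.calibration(n);print(n,c)
E
```

```text
pics
{'clock': 0.0, 'qpos': [-71.542, 19.074, -3.705, 83.706, 1.237, 77.345, -5.07], 'dq': [-0.038, -0.014, 0.044, -0.031, -0.072, -0.034, 0.089], 'joint_torque': [0.001, -62.325, 0.026, -38.99, -0.061, 0.04, 0.0], 'tcp_pos': [211.122, 587.845, 229.734], 'ee_rot': [[-0.941, 0.338, -0.0], [0.338, 0.941, -0.001], [-0.0, -0.001, -1.0]], 'force': [-0.052, -0.44, 0.659], 'torque': [-0.015, 0.031, -0.05], 'gripper_width': 86.966}
top {'fx': 591.3974990568252, 'fy': 591.3974990568252, 'cx': 319.97037748104856, 'cy': 243.97796941865633, 'rvec': array([ 2.14480097, -2.13127527,  0.19814012]), 'tvec': array([-103.06598337,  516.23855225, 1207.91939592])}
side {'fx': 573.365327123528, 'fy': 573.365327123528, 'cx': 324.01731204199865, 'cy': 227.35156322006839, 'rvec': array([ 2.31749442, -0.36032224,  0.14834142]), 'tvec': array([-521.06585779,  123.71502108, 1098.88094659])}
```

View pics/top0.png

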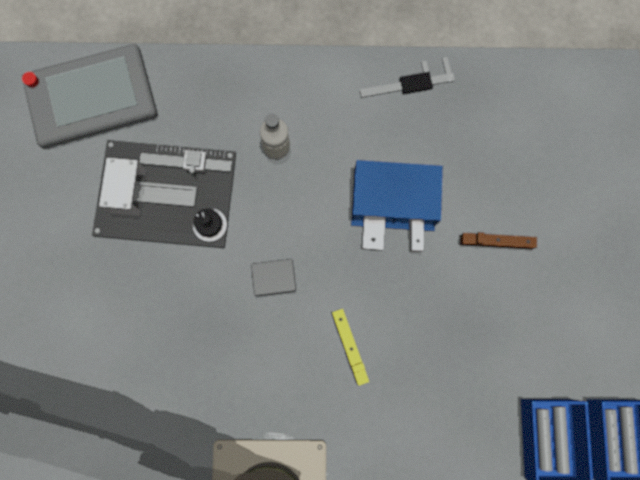

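View pics/side0.png

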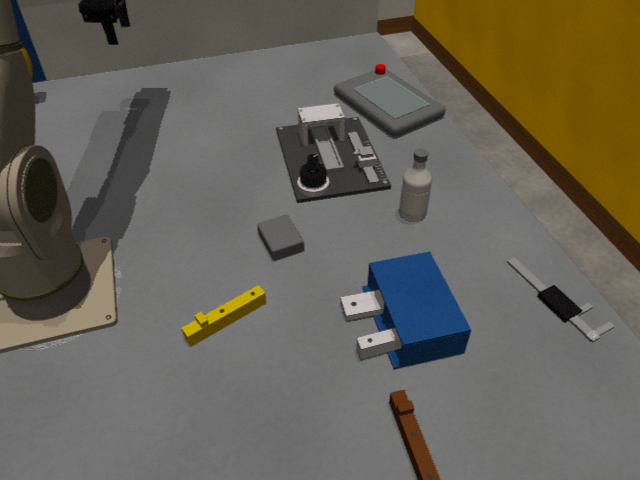

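Top view: gauge around (165,195), with the bridge at its left (118,183) and the knobs at (208,222). The rack is at (397,193), with the tall narrow bar sticking out at (417,235) and the flat bar at (373,233). I'll measure these from depth.

```bash
cat > h.py <<'E'
import numpy as np,cv2
from bench import robot,imaging
def RT(c): return cv2.Rodrigues(np.asarray(c['rvec']))[0],np.asarray(c['tvec']).reshape(3)
def cloud(c,d):
    R,t=RT(c);v,u=np.mgrid[:480,:640]
    P=np.stack([(u-c['cx'])/c['fx']*d,(v-c['cy'])/c['fy']*d,d],-1)
    W=(P-t)@R; W[d<=0]=np.nan
    return W
def onplane(c,px,z):
    R,t=RT(c);px=np.atleast_2d(np.asarray(px,float))
    r=np.c_[(px[:,0]-c['cx'])/c['fx'],(px[:,1]-c['cy'])/c['fy'],np.ones(len(px))]@R
    o=-R.T@t
    return o+r*((z-o[2])/r[:,2])[:,None]
def proj(c,P): return cv2.projectPoints(np.float64(P).reshape(-1,1,3),np.asarray(c['rvec']),np.asarray(c['tvec']),np.array([[c['fx'],0,c['cx']],[0,c['fy'],c['cy']],[0,0,1.]]),None)[0].reshape(-1,2)
def blobs(c,W,zlo,zhi,box,zp=None,minn=15):
    """connected blobs with z in range within pixel box: minAreaRect in world xy"""
    x0,y0,x1,y1=box
    m=np.zeros(W.shape[:2],np.uint8);m[y0:y1,x0:x1]=((W[...,2]>zlo)&(W[...,2]<zhi))[y0:y1,x0:x1]
    n,l,s,ce=cv2.connectedComponentsWithStats(m)
    for i in range(1,n):
        if s[i,4]<minn: continue
        P=W[l==i];r=cv2.minAreaRect(P[:,:2].astype(np.float32))
        print(' n',s[i,4],'box',s[i,:4],'z %.1f'%np.median(P[:,2]),'ctr',np.round(r[0],1),'size',np.round(r[1],1),'ang %.1f'%r[2])
E
python3 - <<'E'
from h import *
c=imaging.calibration('top');d=np.load('top0.npz')['d'];W=cloud(c,d)
print('bench z',np.nanmedian(W[280:300,450:500,2]))
for nm,a in dict(cover=(62,76,(340,150,460,240)),bars=(15,45,(355,214,450,260)),gplate=(5,16,(80,130,245,260)),bridge=(74,90,(80,130,245,260)),knob=(50,100,(180,195,240,250)),slide=(48,66,(130,140,240,180)),pocket=(18,30,(120,170,215,215)),can=(5,200,(250,105,300,165)),case=(20,45,(240,250,310,305))).items(): print(nm);blobs(c,W,*a)
print(onplane(c,[(110,144),(230,155),(226,244),(97,231)],12))
E
```

```text
bench z 0.731244726587638
cover
 n 4773 box [353 159  89  62] z 70.5 ctr [ 632.1 -263. ] size [185.8 122. ] ang 86.6
bars
 n 677 box [362 215  23  35] z 22.7 ctr [ 549.  -214.9] size [44.3 73.6] ang 85.7
 n 15 box [392 217   4   6] z 25.5 ctr [ 576.1 -257.5] size [10.1  3.7] ang 26.4
 n 417 box [410 218  13  34] z 37.9 ctr [ 543.4 -306.8] size [25.  71.5] ang 89.1
 n 18 box [433 220   5   5] z 27.1 ctr [ 571.3 -348.5] size [ 5.3 11. ] ang 83.0
gplate
 n 6908 box [ 90 139 147 110] z 12.4 ctr [635.  243.6] size [303.  228.5] ang 85.5
 n 27 box [147 188  12   9] z 14.5 ctr [637.8 267.2] size [15.  23.1] ang 54.0
 n 15 box [177 189   6   7] z 14.3 ctr [635.  208.2] size [13.1 10.9] ang 45.3
 n 15 box [167 190   9   5] z 14.0 ctr [633.5 227.1] size [16.3 10.4] ang 70.5
 n 18 box [181 196  10   6] z 14.5 ctr [621.8 195.6] size [10.4 19.7] ang 6.4
bridge
 n 1563 box [ 99 158  39  51] z 82.8 ctr [637.4 322.8] size [ 67.6 105.2] ang 84.5
 n 30 box [202 215  10  11] z 83.0 ctr [556.2 132.8] size [10.7 23.1] ang 50.5
knob
 n 619 box [193 208  29  28] z 61.4 ctr [560.9 138.9] size [58.9 57.5] ang 87.5
slide
 n 315 box [183 150  21  23] z 57.0 ctr [694.1 175. ] size [44.  50.9] ang 86.3
 n 17 box [137 164   4   7] z 56.0 ctr [678.7 287.8] size [ 6.7 13.7] ang 61.2
pocket
 n 721 box [133 181  63  26] z 22.2 ctr [630.2 241. ] size [135.4  47.9] ang 84.7
can
 n 1047 box [259 113  30  46] z 108.5 ctr [765.3   0. ] size [100.4  59.7] ang 0.7
case
 n 1402 box [250 258  46  38] z 32.6 ctr [449.4   0.5] size [70.7 90.5] ang 7.5
[[745.2478126  369.03740629  12.        ]
 [722.31612624 101.31257884  12.        ]
 [521.01033411 103.73746072  12.        ]
 [547.54746766 384.22386483  12.        ]]
```

```bash
python3 - <<'E'
import cv2,numpy as np
p=cv2.imread('pics/top0.png')
a=cv2.resize(p[130:260,80:250],None,fx=4.4,fy=4.4,interpolation=cv2.INTER_CUBIC)
cv2.imwrite('pics/crop0.png',a)
E
```

```text
(no output)
```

View pics/crop0.png

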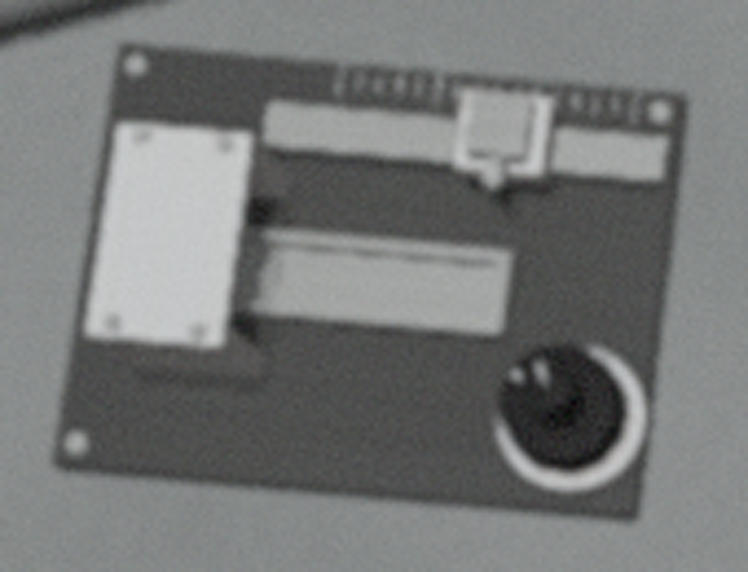

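Crop of the gauge: plate corners in crop pixels are (122,45), (686,96), (636,520) and (55,467). Bridge is at (165,235), the pocket's right end at about x=508, the slide and pointer at (495,180), the knobs at (565,405). I'll move over the gauge for a close look on the way to the rack.

Request:
carry_out(
  plan=[
    [0.195,-0.175,0.05,0,0,0.018,1],
    [0.195,-0.175,0.05,0,0,0.018,1],
    [0.195,-0.175,0.05,0,0,0.018,1],
    [0.195,-0.175,0.05,0,0,0.018,1],
    [0.195,-0.175,0.05,0,0,0.018,1],
    [0.195,-0.175,0.05,0,0,0.018,1],
    [0.195,-0.175,0.05,0,0,0.018,1],
    [0.195,-0.175,0.05,0,0,0.018,1],
    [0.195,-0.175,0.05,0,0,0.018,1],
    [0.195,-0.175,0.05,0,0,0.018,1],
    [0,0,0,0,0,0,1],
    [0,0,0,0,0,0,1],
  ],
)

```text
clock: 1.6
tcp_pos: [600.9, 238.6, 329.9]
ee_rot: [[-0.998, 0.062, -0.001], [0.062, 0.998, 0.0], [0.001, 0.0, -1.0]]
force: [-0.4, -0.4, -0.1]
gripper_width: 87.2
```

```bash
python3 - <<'E'
from h import *
s=robot.get_state();print(s['clock'],s['tcp_pos'],s['qpos'],np.round(s['ee_rot'],3).tolist())
c=imaging.calibration('wrist');p,d=imaging.snapshot('wrist');cv2.imwrite('pics/w1.png',p);np.savez('w1.npz',p=p,d=d,**{k:np.asarray(v) for k,v in c.items()})
R,t=RT(c);print('cam',-R.T@t,R[2])
E
```

```text
1.6 [600.91783522 238.62550565 329.93676031] [-34.57947478  20.29798709  12.43609167  70.94759392  -4.31594559
  89.25478777  63.61313941] [[-0.998, 0.062, -0.001], [0.062, 0.998, 0.0], [0.001, 0.0, -1.0]]
cam [527.08815173 244.09475366 484.7277736 ] [ 0.2702999  -0.01568765 -0.96264836]
```

View pics/w1.png

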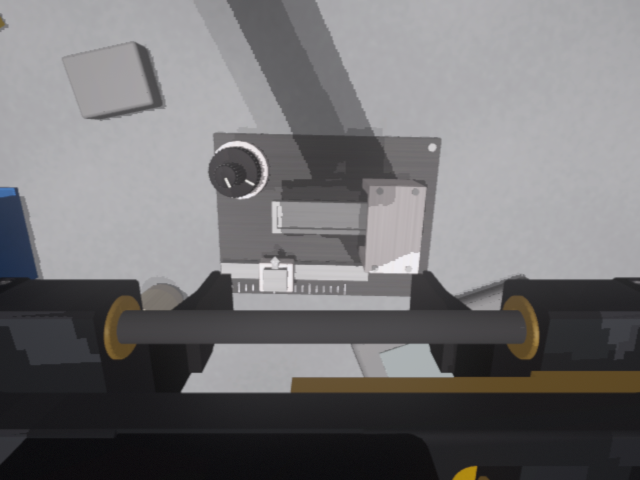

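Wrist view (turned 180°): fine knob about (238,165) with its line towards (228,184), pocket's open end at (275,217), pointer tip (276,259), bridge (395,228).

```bash
python3 - <<'E'
from h import *
z=np.load('w1.npz');c={k:z[k] for k in z.files};W=cloud(c,z['d'])
for nm,a in dict(plate=(8,15,(200,125,450,300)),bridge=(78,88,(350,170,440,280)),fine=(90,102,(200,140,270,200)),coarse=(55,66,(200,135,275,205)),slide=(50,62,(255,250,300,296)),floor=(14,19.5,(270,200,366,235)),wall=(20,28,(262,195,372,240))).items(): print(nm);blobs(c,W,*a,minn=25)
print('corners',np.round(onplane(c,[(214,133),(440,138)],12),1).tolist())
print('pocket wall outer left end',np.round(onplane(c,[(272,202),(272,233)],24),1).tolist())
print('pocket inner',np.round(onplane(c,[(281,205),(281,228)],16),1).tolist())
print('tip',onplane(c,[(276,258)],52))
p=z['p'];y=cv2.cvtColor(p,cv2.COLOR_BGR2GRAY)
for r in (217,):
  print(y[r,262:300].tolist());print(np.round(W[r,262:300,2],0).tolist())
print(np.round(W[196:240,320,2],0).tolist(),y[196:240,320].tolist())
E
```

```text
plate
 n 17033 box [213 133 229 141] z 12.6 ctr [619.7 245.3] size [290.7 183.6] ang 85.1
 n 2561 box [232 273 181  24] z 12.9 ctr [730.6 232.6] size [253.5  36.3] ang 85.9
bridge
 n 4862 box [364 185  63  88] z 82.8 ctr [639.2 322.5] size [ 64.5 103.9] ang 85.1
fine
 n 453 box [214 164  25  24] z 96.2 ctr [563.6 139.6] size [25.2 25.3] ang 20.1
coarse
 n 1451 box [208 147  52  51] z 60.3 ctr [563.9 139.5] size [59.4 58.4] ang 86.9
slide
 n 654 box [263 256  25  36] z 58.4 ctr [694.  175.3] size [30.3 46.2] ang 85.2
floor
 n 32 box [306 200  29   2] z 16.1 ctr [611.  238.1] size [36.8  1.3] ang 86.1
 n 1877 box [277 206  89  24] z 16.7 ctr [633.3 238.5] size [117.3  29.2] ang 85.1
wall
 n 1095 box [272 201  96  34] z 24.6 ctr [632.  235.7] size [123.2  42.4] ang 85.1
corners [[517.1, 110.1, 12.0], [541.1, 394.7, 12.0]]
pocket wall outer left end [[607.3, 176.0, 24.0], [648.7, 171.9, 24.0]]
pocket inner [[613.5, 186.3, 16.0], [644.7, 183.4, 16.0]]
tip [[674.40664566 178.07137201  52.        ]]
[110, 111, 111, 110, 110, 111, 111, 111, 113, 134, 179, 205, 208, 206, 186, 157, 188, 207, 193, 160, 149, 147, 147, 148, 148, 148, 149, 148, 148, 148, 148, 148, 148, 148, 148, 149, 149, 149]
[12.0, 13.0, 13.0, 13.0, 13.0, 13.0, 14.0, 12.0, 15.0, 12.0, 14.0, 24.0, 24.0, 25.0, 25.0, 23.0, 17.0, 17.0, 16.0, 15.0, 17.0, 16.0, 17.0, 17.0, 17.0, 16.0, 16.0, 16.0, 16.0, 17.0, 18.0, 16.0, 16.0, 16.0, 18.0, 16.0, 16.0, 18.0]
[11.0, 13.0, 14.0, 13.0, 13.0, 16.0, 25.0, nan, 24.0, 24.0, 24.0, 17.0, 18.0, 17.0, 17.0, 19.0, 16.0, 15.0, 16.0, 16.0, 18.0, 17.0, 16.0, 19.0, 18.0, 16.0, 16.0, 15.0, 17.0, 17.0, 17.0, 19.0, 19.0, 24.0, 25.0, 26.0, 25.0, 24.0, 12.0, 13.0, 12.0, 12.0, 13.0, 11.0] [75, 74, 73, 71, 72, 90, 118, 144, 149, 150, 149, 149, 148, 149, 149, 149, 147, 148, 149, 149, 149, 149, 149, 149, 147, 145, 145, 147, 146, 148, 149, 145, 111, 119, 142, 147, 148, 144, 104, 100, 108, 111, 114, 115]
```

Request:
carry_out(
  plan=[
    [-0.034,-0.273,-0.065,0,0,0,1],
    [-0.034,-0.273,-0.065,0,0,0,1],
    [-0.034,-0.273,-0.065,0,0,0,1],
    [-0.034,-0.273,-0.065,0,0,0,1],
    [-0.034,-0.273,-0.065,0,0,0,1],
    [-0.034,-0.273,-0.065,0,0,0,1],
    [-0.034,-0.273,-0.065,0,0,0,1],
    [-0.034,-0.273,-0.065,0,0,0,1],
    [-0.034,-0.273,-0.065,0,0,0,1],
    [-0.034,-0.273,-0.065,0,0,0,1],
    [0,0,0,0,0,0,1],
    [0,0,0,0,0,0,1],
  ],
)

```text
clock: 3.15
tcp_pos: [533.8, -306.0, 200.4]
ee_rot: [[-0.998, 0.06, -0.0], [0.06, 0.998, 0.001], [0.0, 0.001, -1.0]]
force: [-0.2, 0.2, 0.1]
gripper_width: 87.1
```

```bash
python3 - <<'E'
from h import *
s=robot.get_state();print(s['clock'],s['tcp_pos'],s['qpos'])
c=imaging.calibration('wrist');p,d=imaging.snapshot('wrist');cv2.imwrite('pics/w2.png',p);np.savez('w2.npz',p=p,d=d,**{k:np.asarray(v) for k,v in c.items()})
W=cloud(c,d)
blobs(c,W,34,43,(0,0,640,300),minn=100);print('cover');blobs(c,W,66,75,(0,0,640,300),minn=100);print('flat');blobs(c,W,19,26,(0,0,640,300),minn=100)
E
```

```text
3.15 [ 533.84681146 -306.02206214  200.36139264] [  2.71435728  20.04240966  29.08619835  89.07488931 -10.06746758
  73.52341283 119.74410975]
 n 2002 box [303 192  30  77] z 38.6 ctr [ 545.6 -308.2] size [23.9 71.9] ang 89.5
 n 133 box [161 218  21  27] z 38.6 ctr [ 533.7 -436.8] size [26.5 11.1] ang 27.5
cover
 n 5705 box [268 269 218  31] z 70.7 ctr [ 586.8 -260.8] size [185.2  27.7] ang 86.5
flat
 n 128 box [491   0  12  30] z 22.5 ctr [ 374.6 -151.3] size [23.5  2.1] ang 20.0
 n 519 box [607  68  14  84] z 22.6 ctr [456.7 -44.2] size [69.4  5.6] ang 6.4
 n 3701 box [389 189  53  80] z 22.7 ctr [ 553.8 -216.1] size [44.6 78.4] ang 85.9
 n 326 box [ 44 214 172  26] z 22.6 ctr [ 522.7 -483.8] size [160.   23.4] ang 78.4
```

View pics/w2.png

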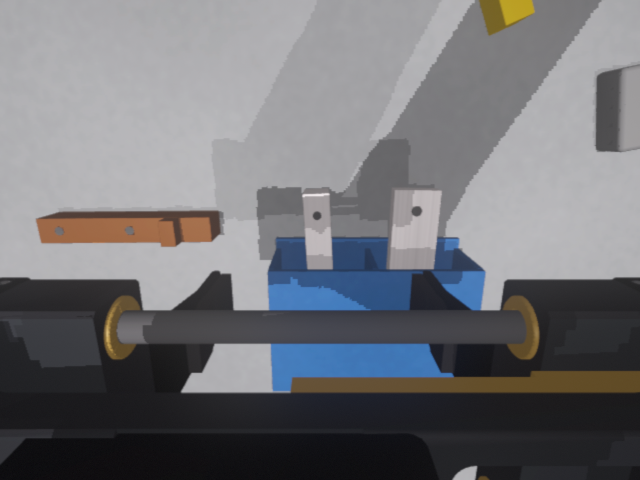

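Bar's exposed part is centred at pixel (318,230), with the plain end at x≈510 and yaw about -0.5°. Flat bar is at (414,228). Going down to grip the plain end.

Request:
carry_out(
  plan=[
    [0.01,-0.011,-0.18,0,0,0.033,1],
    [0,0,-0.18,0,0,0,1],
    [0,0,-0.18,0,0,0,1],
    [0,0,-0.18,0,0,0,1],
    [0,0,-0.1,0,0,0,1],
    [0,0,-0.1,0,0,0,1],
    [0,0,0,0,0,0,1],
    [0,0,0,0,0,0,-1],
    [0,0,0,0,0,0,-1],
    [0,0,0,0,0,0,-1],
    [0,0,0,0,0,0,-1],
    [0,0,0,0,0,0,-1],
  ],
  grip_force=60,
)

```text
clock: 4.7
tcp_pos: [535.3, -310.0, 16.7]
ee_rot: [[-1.0, 0.01, 0.0], [0.01, 1.0, 0.0], [-0.0, 0.0, -1.0]]
force: [0.5, 0.4, 0.2]
gripper_width: 45.1
```

Request:
carry_out(
  plan=[
    [0,0,0,0,0,0,-1],
    [0,0,0,0,0,0,-1],
    [0,0,0,0,0,0,-1],
    [0,0,0,0,0,0,-1],
    [0,0,0,0,0,0,-1],
    [0,0,0.02,0,0,0,-1],
    [-0.05,0,0,0,0,0,-1],
    [-0.1,0,0,0,0,0,-1],
    [0,0,0,0,0,0,-1],
  ],
)

```text
clock: 5.82
tcp_pos: [503.1, -310.4, 20.4]
ee_rot: [[-1.0, 0.012, -0.001], [0.012, 1.0, 0.0], [0.001, 0.0, -1.0]]
force: [1.2, -0.2, -2.6]
gripper_width: 23.2
```

```bash
cat > look.py <<'E'
import sys
from h import *
def look(n,boxes):
    c=imaging.calibration('wrist');p,d=imaging.snapshot('wrist');cv2.imwrite(f'pics/{n}.png',p);np.savez(f'{n}.npz',p=p,d=d,**{k:np.asarray(v) for k,v in c.items()})
    W=cloud(c,d)
    for b in boxes: print(b);blobs(c,W,*b,minn=60)
    return c,p,d,W
E
python3 - <<'E'
from look import *
c=imaging.calibration('side');p,d=imaging.snapshot('side');W=cloud(c,d);cv2.imwrite('pics/s2.png',p)
blobs(c,W,30,60,(330,270,420,380),minn=20)
E
```

```text
n 140 box [387 328  14  15] z 40.9 ctr [ 569.6 -314.3] size [26.1 20.1] ang 87.0
 n 184 box [401 345  19  13] z 45.3 ctr [ 583.6 -357.2] size [ 6.7 32.8] ang 79.2
```

Request:
carry_out(
  plan=[
    [-0.1,0,0,0,0,0,-1],
    [-0.1,0,0,0,0,0,-1],
    [-0.1,0,0,0,0,0,-1],
    [-0.1,0,0,0,0,0,-1],
    [-0.1,0,0,0,0,0,-1],
    [-0.1,0,0,0,0,0,-1],
    [-0.05,0,0,0,0,0,-1],
    [0,0,-0.02,0,0,0,-1],
    [0,0,-0.02,0,0,0,-1],
    [0,0,-0.005,0,0,0,-1],
    [0,0,0,0,0,0,-1],
  ],
)

```text
clock: 7.25
tcp_pos: [375.5, -309.9, 11.4]
ee_rot: [[-1.0, 0.01, -0.0], [0.01, 1.0, 0.0], [0.0, 0.0, -1.0]]
force: [0.2, 0.3, -1.6]
gripper_width: 23.5
```

Request:
carry_out(
  plan=[
    [0,0,-0.003,0,0,0,0],
    [0,0,0,0,0,0,0],
    [0,0,0,0,0,0,0],
    [0,0,0.05,0,0,0,0.3],
    [0,0,0.2,0,0,0,1],
    [0,0,0.2,0,0,0,1],
    [0.1,0,0.2,0,0,0,1],
    [0.1,0,0.2,0,0,0,1],
    [0.1,0,0,0,0,0,1],
    [0.05,0,0,0,0,0,1],
    [0,0,0,0,0,0,1],
  ],
)

```text
clock: 8.62
tcp_pos: [445.0, -309.8, 180.6]
ee_rot: [[-1.0, 0.01, -0.001], [0.01, 1.0, 0.0], [0.001, 0.0, -1.0]]
force: [-0.8, 1.2, -0.7]
gripper_width: 87.1
```

```bash
python3 - <<'E'
from look import *
s=robot.get_state();print(s['clock'],s['tcp_pos'],s['qpos'],s['gripper_width'])
look('w3',[(28,38,(150,0,500,300)),(40,54,(150,0,500,300))])
E
```

```text
8.625 [ 444.99959495 -309.77120439  180.57848494] [  3.46724385  11.0329774   29.98384786 101.60246627  -5.84984377
  68.97920317 124.53216232] 87.08097099142708
(28, 38, (150, 0, 500, 300))
 n 822 box [480   0  20  83] z 32.2 ctr [ 302.9 -172.2] size [59.9 11.9] ang 19.8
 n 4111 box [306 107  30 145] z 32.6 ctr [ 409.6 -308.6] size [ 24.  119.2] ang 89.5
 n 639 box [308 269  27  24] z 32.7 ctr [ 498.7 -309.2] size [23.7 23.9] ang 89.0
(40, 54, (150, 0, 500, 300))
 n 479 box [307 251  28  18] z 46.6 ctr [ 474.5 -309.4] size [23.2 13.9] ang 89.2
```

View pics/w3.png

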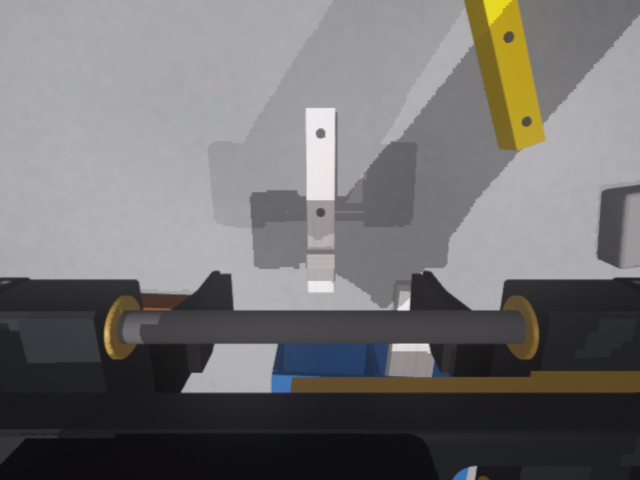

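Bar lies flat on the bench at (320,200), lug at (321,260) = world (474.5,-309.4), centre about (429.5,-309). I'll regrip 25 mm towards the lug.

Request:
carry_out(
  plan=[
    [0.05,0.002,-0.2,0,0,0,1],
    [0,0,-0.2,0,0,0,0.3],
    [0,0,-0.2,0,0,0,0.3],
    [0,0,-0.1,0,0,0,0.1],
    [0,0,-0.1,0,0,0,0],
    [0,0,-0.006,0,0,0,0],
    [0,0,0,0,0,0,-1],
    [0,0,0,0,0,0,-1],
    [0,0,0,0,0,0,-1],
    [0,0,0,0,0,0,-1],
    [0,0,0,0,0,0,-1],
    [0,0,0,0,0,0,-1],
  ],
  grip_force=50,
)

```text
clock: 10.18
tcp_pos: [455.6, -309.9, 20.6]
ee_rot: [[-1.0, 0.01, 0.001], [0.01, 1.0, -0.0], [-0.001, -0.0, -1.0]]
force: [-1.1, 0.3, 5.7]
gripper_width: 23.7
```

Request:
carry_out(
  plan=[
    [0,0,0.1,0,0,0,-1],
    [0,0,0.3,0,0,0,-1],
    [0,0,0.3,0,0,0,-1],
    [0,0,0.25,0,0,0,-1],
    [0.072,0.204,0,0,0,-0.0873,-1],
    [0.072,0.204,0,0,0,-0.0873,-1],
    [0.072,0.204,0,0,0,-0.0873,-1],
    [0.072,0.204,0,0,0,-0.0873,-1],
    [0.072,0.204,0,0,0,-0.0873,-1],
    [0.072,0.204,0,0,0,-0.0873,-1],
    [0.072,0.204,0,0,0,-0.0873,-1],
    [0.072,0.204,0,0,0,-0.0873,-1],
    [0.072,0.204,0,0,0,-0.0873,-1],
    [0.072,0.204,0,0,0,-0.0873,-1],
    [0.072,0.204,0,0,0,-0.0873,-1],
    [0.072,0.204,0,0,0,-0.0873,-1],
    [0,0,0,0,0,0,-1],
    [0,0,0,0,0,0,-1],
  ],
)

```text
clock: 12.42
tcp_pos: [627.7, 179.3, 209.2]
ee_rot: [[0.084, 0.996, -0.001], [0.996, -0.084, -0.001], [-0.001, -0.001, -1.0]]
force: [-0.2, 0.1, -2.1]
gripper_width: 23.4
```

```bash
python3 - <<'E'
from look import *
s=robot.get_state();print(s['clock'],s['tcp_pos'],s['qpos'],s['gripper_width'],np.round(s['ee_rot'],3).tolist())
c,p,d,W=look('w4',[])
z=s['tcp_pos'][2]
blobs(c,W,z+5,z+17,(0,0,640,480),minn=100);print('lug');blobs(c,W,z+18,z+32,(0,0,640,480));print('bridge');blobs(c,W,78,88,(0,0,640,480))
print('wall');blobs(c,W,20,28,(0,0,640,480));print('floor');blobs(c,W,14,19.5,(0,0,640,480))
E
```

```text
12.425 [627.72518689 179.28776605 209.15918941] [-36.29405342  23.94454724  22.16966892  81.8416476   -9.02611327
  76.04436451 -18.49532244] 23.42578253115779 [[0.084, 0.996, -0.001], [0.996, -0.084, -0.001], [-0.001, -0.001, -1.0]]
 n 16644 box [271  43 102 267] z 220.9 ctr [632.4 233.2] size [106.5  42.1] ang 85.0
lug
 n 417 box [261 293  32  17] z 234.1 ctr [612.3 191.4] size [ 5.6 13.3] ang 53.8
 n 419 box [351 292  32  18] z 234.2 ctr [645.2 188.7] size [13.1  5.8] ang 24.2
 n 1893 box [291 344  62  33] z 234.6 ctr [626.6 165.4] size [17.8 24. ] ang 85.6
bridge
 n 9641 box [245   0 152  84] z 82.6 ctr [639.1 316.5] size [ 53.2 104.2] ang 85.2
 n 142 box [236 268  30  22] z 83.0 ctr [567.6 145.6] size [11.3 25.6] ang 61.5
wall
 n 988 box [495   0 145  99] z 24.8 ctr [838.2 294. ] size [ 62.4 135.7] ang 66.7
 n 2840 box [388  76  33 117] z 26.5 ctr [708.  246.2] size [100.9  23.4] ang 85.2
 n 15 box [271  85   6   8] z 24.2 ctr [596.4 295.5] size [6.8 2.9] ang 47.5
 n 23 box [366  85  13   8] z 21.3 ctr [681.1 287.3] size [ 4.9 12.3] ang 56.6
 n 205 box [236 225  57  21] z 26.7 c
[... 213 characters left out ...]
243  25  41] z 26.4 ctr [698.2 124.6] size [43.6 22.5] ang 85.5
floor
 n 356 box [491   0  39 100] z 16.9 ctr [802.1 308.8] size [ 8.6 90.1] ang 22.3
 n 47 box [389  83   5  41] z 16.9 ctr [700.1 275.7] size [33.9  1.1] ang 83.7
 n 49 box [389 124   3  40] z 17.3 ctr [697.2 240.3] size [35.2  0.6] ang 85.1
 n 33 box [387 165   3  27] z 16.2 ctr [694.4 208.5] size [25.2  0.7] ang 85.4
 n 75 box [245 223  48  19] z 16.9 ctr [575.8 167.8] size [ 9.3 48.4] ang 67.7
 n 18 box [383 250   3  16] z 16.9 ctr [687.5 128.7] size [15.1  1. ] ang 85.1
 n 20 box [381 268   4  17] z 16.2 ctr [685.5 108.8] size [16.8  1.5] ang 83.4
 n 31 box [416 273   9   6] z 14.5 ctr [724.5 104.7] size [5.6 8.3] ang 85.0
```

View pics/w4.png

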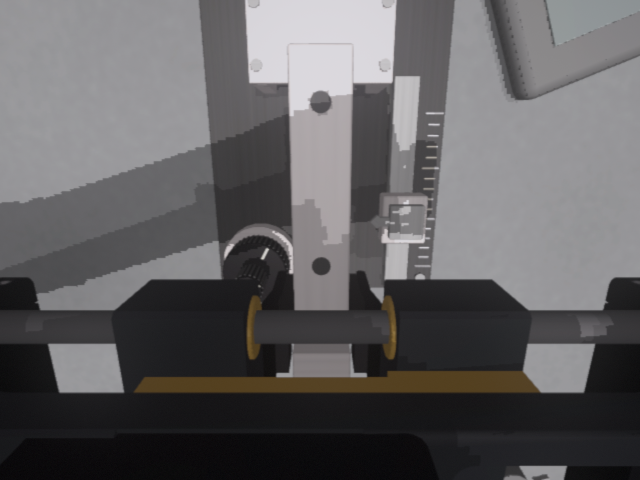

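Bar held level, its plain end (321,45) lined up with the bridge centre (320,30), pointer at (380,222). Descend before the bridge, then push under.

Request:
carry_out(
  plan=[
    [0,-0.02,-0.2,0,0,0,-1],
    [0,0,-0.2,0,0,0,-1],
    [0,0,-0.2,0,0,0,-1],
    [0,0,-0.1,0,0,0,-1],
    [0,0,-0.1,0,0,0,-1],
    [0,0,-0.003,0,0,0,-1],
    [0,0,0,0,0,0,-1],
    [0,0,0,0,0,0,-1],
  ],
)

```text
clock: 13.48
tcp_pos: [628.8, 176.3, 50.5]
ee_rot: [[0.085, 0.996, 0.002], [0.996, -0.085, 0.001], [0.001, 0.002, -1.0]]
force: [-0.4, -0.5, -2.3]
gripper_width: 23.7
```

Request:
carry_out(
  plan=[
    [0.0055,0.079,0,0,0,0,-1],
    [0.0055,0.079,0,0,0,0,-1],
    [0.0055,0.079,-0.005,0,0,0,-1],
    [0.0055,0.079,0,0,0,0,-1],
    [0,0,0,0,0,0,-1],
    [0,0,0,0,0,0,-1],
  ],
)

```text
clock: 14.22
tcp_pos: [632.5, 238.5, 48.1]
ee_rot: [[0.085, 0.996, 0.0], [0.996, -0.085, -0.001], [-0.001, 0.0, -1.0]]
force: [1.0, -0.6, -2.6]
gripper_width: 23.7
```

```bash
python3 - <<'E'
from look import *
for i in range(3):
  s=robot.get_state();print(s['clock'],s['tcp_pos'],s['force'])
c,p,d,W=look('w5',[(78,88,(0,0,640,300))])
s=robot.get_state();print(s['clock'],s['tcp_pos'],s['force'])
z=s['tcp_pos'][2]
print('bar');blobs(c,W,z+8,z+15,(0,0,640,480),minn=100)
E
```

```text
14.225 [632.52995497 238.52815512  48.06337812] [ 0.95440765 -0.63122578 -2.60895619]
14.225 [632.52995497 238.52815512  48.06337812] [ 0.95440765 -0.63122578 -2.60895619]
14.225 [632.52995497 238.52815512  48.06337812] [ 0.95440765 -0.63122578 -2.60895619]
(78, 88, (0, 0, 640, 300))
 n 67509 box [143   0 353 207] z 82.6 ctr [639.1 320.6] size [ 62.2 104.7] ang 85.0
14.275 [632.61388639 238.16140708  48.14069776] [-0.05847398 -0.43584621 -2.67981071]
bar
 n 6181 box [273 206  98 104] z 59.8 ctr [634.8 262.8] size [46.6 41.3] ang 84.7
```

View pics/w5.png

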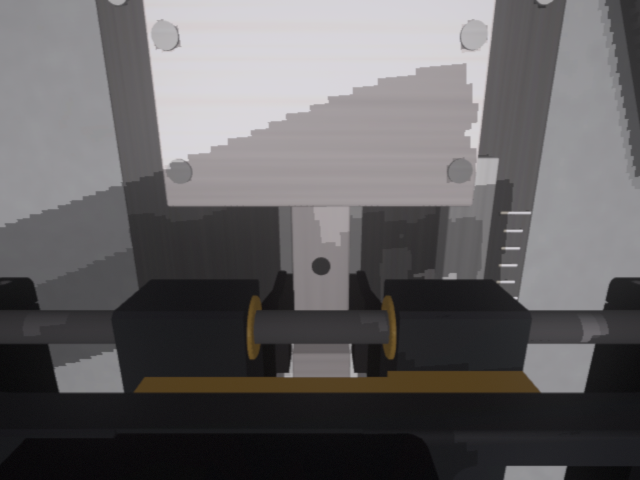

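Bar (292–349 px) is centred between the pocket walls (280/362) and under the bridge (166–475). Lowering.

Request:
carry_out(
  plan=[
    [0,0.005,-0.02,0,0,0,-1],
    [0,0,-0.02,0,0,0,-1],
    [0,0,-0.015,0,0,0,-1],
    [0,0,0,0,0,0,-1],
    [0,0,0,0,0,0,-1],
  ],
)

```text
clock: 14.9
tcp_pos: [632.4, 240.2, 37.1]
ee_rot: [[0.085, 0.996, 0.0], [0.996, -0.085, -0.0], [-0.0, 0.0, -1.0]]
force: [0.0, 0.5, -1.9]
gripper_width: 23.6
```

Request:
carry_out(
  plan=[
    [0,0,-0.004,0,0,0,-1],
    [0,0,0,0,0,0,0.1],
    [0,0,0,0,0,0,0.1],
    [0,0,0,0,0,0,0.1],
    [0,0,0,0,0,0,0.1],
    [0,0,0.06,0,0,0,0.2],
    [0,0,0.2,0,0,0,0.2],
    [0,0,0.2,0,0,0,0.2],
    [0,0,0.2,0,0,0,0.6],
    [-0.072,-0.11,0.14,0,0,0,0.6],
    [-0.1,-0.15,0.1,0,0,0,0.6],
    [-0.1,-0.15,0,0,0,0,0.6],
    [-0.072,-0.093,0,0,0,0,0.6],
    [0,0,0,0,0,0,0.6],
    [0,0,0,0,0,0,0.6],
  ],
)

```text
clock: 16.77
tcp_pos: [564.0, 140.4, 217.0]
ee_rot: [[0.084, 0.996, 0.001], [0.996, -0.084, 0.001], [0.001, 0.001, -1.0]]
force: [0.2, -0.5, 0.1]
gripper_width: 69.8
```

```bash
python3 - <<'E'
from look import *
s=robot.get_state();print(s['clock'],s['tcp_pos'],s['qpos'],s['gripper_width'])
c,p,d,W=look('w6',[(44,53,(200,0,640,300)),(54,59.5,(200,0,640,300)),(59.5,66,(200,0,640,300)),(90,100,(200,0,500,400))])
E
```

```text
16.775 [563.96625409 140.41775068 217.02124866] [-38.14309453  14.15928432  23.38346798  92.97713753  -5.82887962
  73.99826785 -18.62688341] 69.80704077898896
(44, 53, (200, 0, 640, 300))
 n 3592 box [375  22  36 140] z 48.6 ctr [633.1 242.5] size [109.6  24.4] ang 85.3
 n 75 box [443  22  18  12] z 48.5 ctr [680.9 287.5] size [ 6.1 13.1] ang 53.3
 n 537 box [449 144  49  22] z 48.5 ctr [703.2 187.4] size [18.2 40.3] ang 86.3
 n 386 box [447 176  46  18] z 48.5 ctr [700.9 161.1] size [15.9 40.1] ang 85.0
(54, 59.5, (200, 0, 640, 300))
 n 1299 box [440 153  58  35] z 58.4 ctr [694.4 175.2] size [29.1 46.3] ang 85.1
 n 61 box [314 190  32  13] z 57.9 ctr [574.4 164.3] size [ 5.  28.4] ang 66.8
(59.5, 66, (200, 0, 640, 300))
 n 527 box [379 111  31  18] z 62.5 ctr [631.4 222.2] size [13.4 24.1] ang 85.1
 n 1962 box [289 192  65  64] z 60.5 ctr [564.2 138.9] size [57.  57.2] ang 69.4
(90, 100, (200, 0, 500, 400))
 n 774 box [305 218  33  32] z 96.3 ctr [563.7 138.9] size [25.6 25.5] ang 74.7
```

View pics/w6.png

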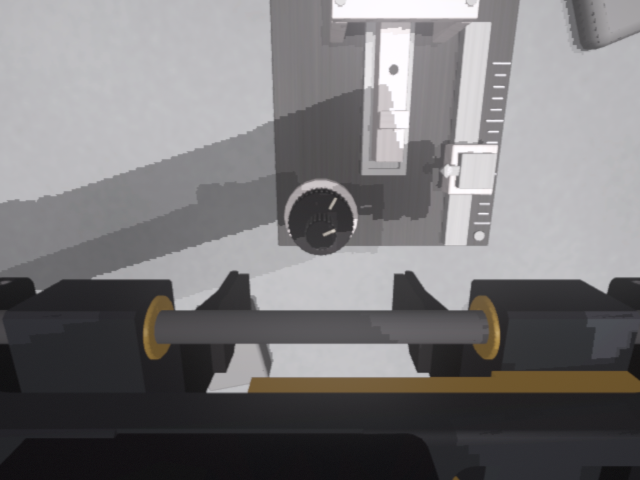

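Bar is down in the pocket: lug at pixel (394,119), world (631.4,222.2), top at z≈48. Pointer (446,171) is about 41 mm short. Going down on the coarse knob (321,218).

Request:
carry_out(
  plan=[
    [0,-0.005,-0.2,0,0,0,0.6],
    [0,0,-0.2,0,0,0,0.6],
    [0,0,-0.2,0,0,0,0.6],
    [0,0,-0.15,0,0,0,0.6],
    [0,0,-0.1,0,0,0,0.6],
    [0,0,-0.04,0,0,0,0.6],
    [0,0,0,0,0,0,0.6],
    [0,0,0,0,0,0,0],
    [0,0,0,0,0,0,0],
    [0,0,0,0,0,0,0],
    [0,0,0,0,0,0,0],
  ],
  grip_force=20,
)

```text
clock: 18.2
tcp_pos: [563.6, 138.9, 39.1]
ee_rot: [[0.085, 0.996, 0.0], [0.996, -0.085, 0.001], [0.001, -0.0, -1.0]]
force: [-3.6, -0.5, 6.1]
gripper_width: 58.2
```

Request:
carry_out(
  plan=[
    [0,0,0,0,0,0.03,0],
    [0,0,0,0,0,0.056,0],
    [0,0,0,0,0,0.056,0],
    [0,0,0,0,0,0.056,0],
    [0,0,0,0,0,0.056,0],
    [0,0,0,0,0,0.056,0],
    [0,0,0,0,0,0.056,0],
    [0,0,0,0,0,0.056,0],
    [0,0,0,0,0,0.056,0],
    [0,0,0,0,0,0.056,0],
    [0,0,0,0,0,0.056,0],
    [0,0,0,0,0,0.056,0],
    [0,0,0,0,0,0.056,0],
    [0,0,0,0,0,0.056,0],
    [0,0,0,0,0,0.02,0],
    [0,0,0,0,0,0,0],
    [0,0,0,0,0,0,0],
  ],
)

```text
clock: 20.32
tcp_pos: [562.2, 138.1, 39.1]
ee_rot: [[-0.907, 0.42, -0.003], [0.42, 0.907, -0.001], [0.003, -0.002, -1.0]]
force: [-11.8, -3.4, 12.8]
gripper_width: 57.9
```

```bash
cat > ptr.py <<'E'
import sys
from h import *
def m(cam,n):
    s=robot.get_state();c=imaging.calibration(cam);p,d=imaging.snapshot(cam);W=cloud(c,d);cv2.imwrite(f'pics/{n}.png',p)
    uy=np.array([.0854,.9963]);ux=np.array([.9963,-.0854]);seat=np.array([635.7,265.8])
    G=np.stack([(W[...,:2]-seat)@ux,(W[...,:2]-seat)@uy,W[...,2]],-1)
    def sel(x,y,z): return (G[...,0]>x[0])&(G[...,0]<x[1])&(G[...,1]>y[0])&(G[...,1]<y[1])&(G[...,2]>z[0])&(G[...,2]<z[1])
    out={}
    for k,a in dict(lug=((-11,11),(-75,-20),(57,68)),slide=((58,95),(-125,0),(55,63)),tip=((38,53),(-125,0),(45,60)),bar=((-10,10),(-100,20),(45,52))).items():
        q=G[sel(*a)]
        if len(q)>8: out[k]=np.r_[len(q),q.mean(0),(np.percentile(q[:,1],2)+np.percentile(q[:,1],98))/2,np.ptp(q[:,1])]
    for k,v in out.items(): print(k,np.round(v,1).tolist())
    print(s['clock'],np.round(s['tcp_pos'],1),np.round(s['ee_rot'][:,1],3),np.round(s['force'],1))
if __name__=='__main__': m(sys.argv[1],sys.argv[2])
E
python3 ptr.py wrist w7; python3 ptr.py top t7
```

```text
20.325 [562.2 138.1  39.1] [ 0.42   0.907 -0.002] [-11.8  -3.4  12.8]
20.375 [562.2 138.1  39.1] [ 0.42   0.907 -0.002] [-12.4  -3.   13.1]
```

Request:
carry_out(
  plan=[
    [0,0,0,0,0,0,0.6],
    [0,0,0,0,0,0,0.6],
    [0,0,0,0,0,0,0.6],
    [0,0,0,0,0,0,0.6],
    [0,0,0.1,0,0,0,0.6],
    [0,0,0.2,0,0,0,0.6],
    [0,0,0.2,0,0,-0.087,0.3],
    [0,0,0.2,0,0,-0.1,0],
    [0,0,0.19,0,0,-0.1,0],
    [0,0,0,0,0,-0.1,0],
    [0,0,0,0,0,-0.1,0],
    [0,0,0,0,0,-0.1,0],
    [0,0,0,0,0,-0.1,0],
    [0,0,0,0,0,-0.1,0],
    [0,0,0,0,0,0,0],
    [0,0,0,0,0,0,0],
  ],
)

```text
clock: 22.42
tcp_pos: [563.6, 138.7, 216.3]
ee_rot: [[0.095, 0.995, 0.0], [0.995, -0.095, -0.0], [-0.0, 0.0, -1.0]]
force: [0.2, 0.5, -0.9]
gripper_width: 43.5
```

```bash
python3 ptr.py wrist w8; python3 ptr.py top t8; python3 -c "
from h import *
print(robot.get_state()['qpos'])"
```

```text
lug [496.0, -0.2, -43.6, 62.5, -43.7, 14.0]
slide [1393.0, 73.3, -54.8, 58.6, -54.9, 29.8]
tip [139.0, 48.2, -55.0, 55.2, -55.1, 11.4]
bar [2532.0, -0.0, -24.2, 48.6, -28.9, 98.3]
22.425 [563.6 138.7 216.3] [ 0.995 -0.095  0.   ] [ 0.2  0.5 -0.9]
22.475 [563.6 138.7 216.3] [ 0.995 -0.096  0.   ] [-0.6 -0.5 -0.2]
[-33.10850408  13.85153397  17.50457083  92.82596607  -4.29720339
  73.9815308  -20.44375462]
```

View pics/w8.png

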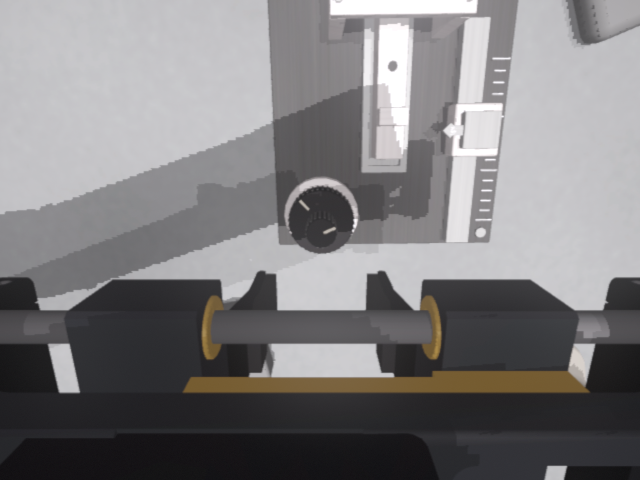

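Pointer (450,130) now sits 11.3 mm short of the lug (392,116), and the fine knob's line is unchanged. Next, the fine knob by 92°.

Request:
carry_out(
  plan=[
    [0,0,-0.2,0,0,0,0],
    [0,0,-0.2,0,0,0,0],
    [0,0,-0.15,0,0,0,0],
    [0,0,-0.1,0,0,0,0],
    [0,0,-0.06,0,0,0,0],
    [0,0,0,0,0,0,0],
    [0,0,0,0,0,0,-1],
    [0,0,0,0,0,0,-1],
    [0,0,0,0,0,0,-1],
    [0,0,0,0,0,0,-1],
  ],
  grip_force=30,
)

```text
clock: 23.78
tcp_pos: [563.6, 138.8, 75.0]
ee_rot: [[0.099, 0.995, 0.0], [0.995, -0.099, 0.0], [0.0, 0.0, -1.0]]
force: [-3.3, -0.7, 5.6]
gripper_width: 23.9
```

Request:
carry_out(
  plan=[
    [0,0,0,0,0,0.028,-1],
    [0,0,0,0,0,0.06,-1],
    [0,0,0,0,0,0.06,-1],
    [0,0,0,0,0,0.06,-1],
    [0,0,0,0,0,0.06,-1],
    [0,0,0,0,0,0.06,-1],
    [0,0,0,0,0,0.06,-1],
    [0,0,0,0,0,0.06,-1],
    [0,0,0,0,0,0.06,-1],
    [0,0,0,0,0,0.06,-1],
    [0,0,0,0,0,0.06,-1],
    [0,0,0,0,0,0.06,-1],
    [0,0,0,0,0,0.06,-1],
    [0,0,0,0,0,0.06,-1],
    [0,0,0,0,0,0.06,-1],
    [0,0,0,0,0,0.06,-1],
    [0,0,0,0,0,0.06,-1],
    [0,0,0,0,0,0.04,-1],
    [0,0,0,0,0,0,-1],
    [0,0,0,0,0,0,-1],
  ],
)

```text
clock: 26.28
tcp_pos: [562.2, 137.6, 74.9]
ee_rot: [[-0.998, 0.056, -0.003], [0.056, 0.998, -0.001], [0.003, -0.002, -1.0]]
force: [-12.7, -4.2, 13.1]
gripper_width: 23.3
```

Request:
carry_out(
  plan=[
    [0,0,0,0,0,0,0],
    [0,0,0,0,0,0,0],
    [0,0,0,0,0,0,0],
    [0,0,0.1,0,0,0,0],
    [0,0,0.2,0,0,0,0],
    [0,0,0.2,0,0,-0.1,0],
    [0,0,0.2,0,0,-0.1,0],
    [0,0,0,0,0,-0.1,0],
    [0,0,0,0,0,-0.11,0],
    [0,0,0,0,0,-0.11,0],
    [0,0,0,0,0,-0.11,0],
    [0,0,0,0,0,-0.11,0],
    [0,0,0,0,0,-0.11,0],
    [0,0,0,0,0,-0.11,0],
    [0,0,0,0,0,-0.07,0],
    [0,0,0,0,0,0,0],
    [0,0,0,0,0,0,0],
  ],
)

```text
clock: 28.4
tcp_pos: [563.6, 138.7, 214.3]
ee_rot: [[0.099, 0.995, 0.0], [0.995, -0.099, -0.0], [-0.0, 0.0, -1.0]]
force: [-0.4, 0.6, -0.3]
gripper_width: 43.1
```

```bash
python3 ptr.py wrist w9; python3 ptr.py wrist w9b
```

```text
lug [472.0, -0.0, -54.9, 62.5, -55.0, 14.0]
slide [1417.0, 73.4, -54.8, 58.6, -55.0, 29.9]
tip [138.0, 48.3, -55.1, 55.2, -55.2, 11.3]
bar [2898.0, 0.0, -29.0, 48.6, -34.7, 109.7]
28.4 [563.6 138.7 214.3] [ 0.995 -0.099  0.   ] [-0.4  0.6 -0.3]
lug [473.0, 0.0, -54.9, 62.6, -54.7, 14.0]
slide [1423.0, 73.4, -54.9, 58.6, -55.1, 29.9]
tip [138.0, 48.3, -55.2, 55.4, -55.2, 11.3]
bar [2910.0, 0.0, -29.1, 48.7, -34.8, 109.8]
28.45 [563.7 138.7 214.3] [ 0.995 -0.1    0.   ] [-0.1  0.5  0.3]
```

View pics/w9.png

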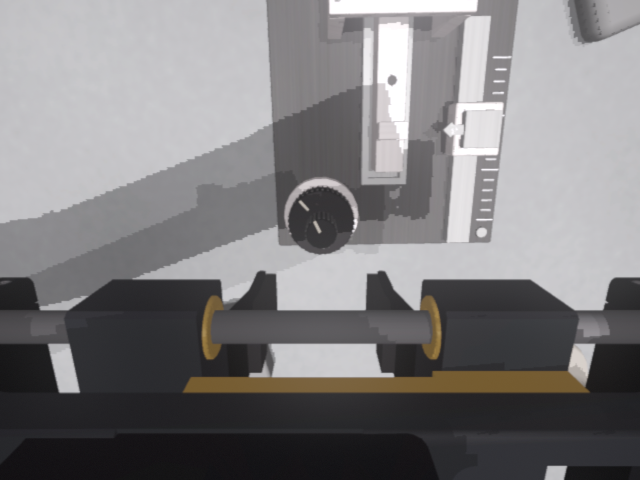

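Lug (392,129) and pointer (450,130) are level, and the arm is clear of everything. Handing in.

```bash
python3 -c "
from bench import order
print(order.close_job())"
```

```text
the job is handed in; nothing more can be done
None
```

The bar is in the gauge's pocket with the plain end under the bridge and the lug up. The pointer is level with the lug, and I handed the job in at about 28.5 s of the 72 s allowed. The hand-in gave no verdict.

- **Bar:** I drew it out of the rack by the plain end, laid it flat on the bench and gripped it again 26 mm from its centre towards the lug. Then I slid it under the bridge, lowered it and let go. The wrist camera shows it flat on the pocket floor. It sits within about 0.6 mm across and 1.3 mm along of the intended place.
- **Coarse knob:** I turned it 70° anticlockwise and let go. The pointer was then 11.3 mm short of the lug, inside the 5–16 mm window, with the fine knob's white line not moved.
- **Fine knob:** I turned it 92.5° anticlockwise. Two last wrist pictures put the lug at -54.9 mm and the pointer at about -55.1 mm along the gauge, so they are level to about 0.3 mm, with 2.5 mm allowed.
- **Finish:** the gripper is open and about 120 mm above the knobs, touching nothing.

**Not checked:**
- After the knob turns, the overhead camera gave no lug or pointer reading because its view was blocked. The alignment therefore rests on the wrist camera alone.
- I did not re-measure the flat bar, bottle and case at the end. No move was planned to touch them, and I saw no unexpected contact forces. Side forces of 12–13 N came up only while turning the knobs.

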